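# Label roll change: clear the spent roll, hold the printer cover open

## Task

Slide the small spent roll up off its spindle and set it down gently (not dropped) in the shallow steel tray, and let go of it. Then lift the label printer's cover by the bow handle on its free edge to 50 degrees open and finish still holding it there with the gripper, steady, so that a colleague can thread the new labels; the cover falls shut if let go. Leave the big full roll, the vial and the carton where they are.

Things in the scene. Friction and masses are not known exactly. Their poses are not given: they have to be found in the camera images.
- roll_mid (a point): Small spent roll of paper, a loose ring: outer diameter 50 mm, bore 24 mm, 45 mm tall, about 80 g. This point is its centre, on the axis half-way up. It stands loosely on the spindle of one of two identical stands, its underside on the stand's base disc (its z axis is its bore, upright).
- full_roll_mid (a point): Big full label roll of paper: outer diameter 100 mm, bore 24 mm, 45 mm tall, about 400 g, on the spindle of the other stand. This point is its centre, half-way up. Must stay where it is.
- rewind_stand: Fixed steel stand that carries the small roll (either of the two places). Origin on the table under the spindle's axis. Base disc diameter 96 mm, 14 mm high; spindle diameter 16 mm, upright from the disc up to its tapered tip 80 mm above the table. The roll's underside must rise above 80 mm before it can go sideways.
- unwind_stand: The other fixed stand, of the same shape and sizes, carrying the big roll. Origin on the table under the spindle's axis.
- tray: Fixed shallow open steel tray, outside 140 mm (its x) by 170 mm (its y) by 25 mm high, walls and floor 3 mm. Origin at the centre of its underside on the table; turned about z.
- printer: Fixed grey label printer, a housing 170 mm (its x) by 160 mm (its y) by 100 mm high. Origin at the centre of its underside on the table; its front looks along its -x, roughly to the robot; turned about z.
- cover (a joint): Opening angle of the printer's white top cover, rad: 0 shut (level), grows as the front edge rises; stop at 1.75; 50 degrees is 0.873. No spring or stay: its own weight (about 0.35 kg) makes it fall shut; about 2 N at the handle lifts it.
- cover_bar (a point): Middle of the steel bow handle's bar: bar 10 mm thick and 100 mm long along the printer's y, parallel to the cover's free front edge and 45 mm out from it in the plane of the cover. The opening between bar and cover edge is 40 mm by 90 mm. This point is on the bar's axis, moves with the cover, 215 mm out from the hinge axis and 4 mm above the hinge axis when shut (104 mm above the table). The bar is round, so it can turn between gripper fingers that stay vertical.
- cover_hinge (a point): Point on the cover's hinge axis, in the middle of the printer's far top edge, 100 mm above the table. The axis lies along the printer's y (level); this frame has the printer's axes and does not turn with the cover.
- vial: Small amber vial with a yellow cap, loose, standing on the table: diameter 22 mm, 50 mm tall; origin at the centre of its underside. Must stay where it is.
- carton: Loose flat paper carton 130 by 60 by 30 mm high lying on the table; origin at the centre of its underside. Must stay where it is.

How it is judged:
By the outcome, as a careful person would: the job done as asked, in the order asked, and still so for the second after the job is handed in, while the arm keeps its last pose, push and grip.
It also fails if it takes over 59 s, if anything falls off the work surface, if the arm or the gripper's body presses on something with over 40 N, if the wrist force passes 120 N, or if a joint passes its speed limit or range.

## Robot

A 6-joint arm with a two-finger parallel gripper is mounted at the origin on the work surface. World frame = base frame: x ahead of the robot, y to its left, z up, the work surface at z = 0. Lengths are in m, angles in degrees, forces in N, time in s.
With the tool pointing down it reaches from about 0.4 to 0.825 m from the base axis. Payload 7 kg.
Tool frame: the origin (TCP) lies midway between the tips of the shut fingers; the grasp point (between the pads) lies 19 mm behind it; z points along the fingers, y is the direction in which the jaws open and shut (so a half turn about z gives the same grasp; the last joint's range is limited). The gripper opens to 88 mm and grips with 3 to 60 N. Pads are 19 mm wide; open, the fingers measure 130 mm over their backs; the gripper's body (78 mm by 193 mm) begins 47 mm behind the grasp point.
Start: joints at [83.829, 20.546, 0.682, 0, -70.136, -16.507], TCP at [0.26, 0.623, 0.227] pointing down, gripper open.
Joint ranges: [-176.03, 176.03], [-82.01, 121.73], [-58.28, 71.71], [-173.87, 95.51], [-174.79, -0.11], [-173.66, 173.66]. Speed limits (degrees/s): [136.94, 136.94, 172.46, 180, 180, 180].

## Interface

Orientations are given as [roll, pitch, yaw] about the fixed x, y, z axes, in that order (R = Rz(yaw) Ry(pitch) Rx(roll)).
In Python, from plant import get_state, capture, get_calibration, close_job, boxes_of, cut_out gives the robot as it stands.
- The arm moves only by the tool apply_moves, never from a script. Its argument "commands" is a list of rows, each an object with "grip": the closure, from 0 (fully open) to 1 (shut); "slide": the shift along the tool's x, y, z in m, a list of three; "roll": the turn about the tool's z in degrees. In form: [{"grip": grip, "slide": [x, y, z], "roll": roll}, ...]. A call has 1 to 5 rows; each row is the pose to reach, as a shift and turn from the pose commanded when the call began, along the tool's axes at that moment; what a row does not reach only later rows make up. A row lasts 1/8 s, in which the tool goes at most 62.5 mm and 10.7 degrees, less where a joint would pass 70% of its speed; a pose out of reach is approached as far as the arm can. A call with a gripper value outside its range is refused whole. The fingers move at their own pace and stop on an object; "grip_force" is the grip in N (left out, the last holds). Time passes only in rows, so rows that repeat a pose let the fingers close. It gives the time, the measured TCP pose, the force and the opening at its end, in the units of the state.
- get_state(): the state, without advancing time (a new reading comes with each control period).
- capture(name): name is "side" or "top"; returns (picture, depth): 480x640x3 uint8, red, green, blue; 480x640 float32, m along the optical axis (not along the pixel's ray), 0 where there is no reading.
- get_calibration(name): a dict with "mtx" (3x3 intrinsics, pixels), "distortion" ([k1, k2, p1, p2, k3] as OpenCV has them; the pictures are not rectified), "R" (3x3) and "t" (3): a world point X has camera coordinates R X + t. Camera axes: x right, y down, z forward; pixel columns grow to the right and rows downward; lengths in m; the calibration is good to about 2 mm. A picture is of the moment at which its call begins. get_calibration takes no time and is no camera call.
- close_job(): hands the job in, once; it reports no verdict.
Trained networks look in the newest picture that a camera, given by its name, has taken for a name from the list of things; names that differ only in an ending like _2 or _b are one class to them, and where a whole thing is asked for, a point or a joint stands for the part that bears it (a point fixed in the world has none). Each returns a list of dicts, best first, with "score" (0 to 1); they miss things now and then, are a little off and sometimes report something else, mostly with a low value. They report only what shows in the picture. A call takes as long as a camera call.
- boxes_of(name, camera): "position" ([x, y, z] in m, in the coordinates of the camera as it stood for that picture, good to about 4 mm: the middle of the surface that is visible of it).
- cut_out(name, camera): "mask" (480x640 bool, what is visible of it).
The state is a dict: "time_s": time; "joints": joint angles; "qd": joint speeds; "joint_torque": joint torques, N m; "tcp_pos": TCP position; "eef_rot": TCP orientation; "contact_force": force on the tool from outside, world axes, zero at the start; "moment": the same for the moment, N m; "gripper_width": finger opening in m.
Only numpy, scipy, OpenCV 4.12 (cv2) and the standard library are available. Lean on these libraries where they do the work, as an engineer would, in place of code of your own. Each camera call takes 0.05 s, during which the arm holds its last target.

## Working session

There is one attempt and no reset: what is moved stays moved. The work goes in short steps, Python scripts to look and compute and a tool call to move; the robot and the scene stay as the last step left them, time stands still between calls to the robot, and variables do not carry over. Pictures are saved under pics/ and viewed, and the job is handed in when it is done.

Besides the shell and the picture viewer there is one more tool, called after "Request:" as name(argument=value, ...), one argument or row to a line, values as JSON. apply_moves: Moves the arm, as the interface text tells. Its arguments: {"type":"object","properties":{"commands":{"type":"array"},"grip_force":{"type":"number"}},"required":["commands"]}

```bash
ls; mkdir -p pics; cat > h.py <<'E'
import numpy as np, cv2
from plant import *
def snap(n,fn):
    p,d=capture(n); cv2.imwrite(fn,p[:,:,::-1]); np.save('/tmp/d_%s.npy'%n,d); return p,d
def cam2w(n,P):
    c=get_calibration(n);R=np.array(c['R']);t=np.array(c['t']); return (np.asarray(P)-t)@R
def cloud(n,mask,d):
    c=get_calibration(n);v,u=np.nonzero(mask&(d>0)); z=d[v,u]
    q=cv2.undistortPoints(np.stack([u,v],1).astype(float)[:,None],np.array(c['mtx']),np.array(c['distortion']))[:,0]
    return cam2w(n,np.c_[q*z[:,None],z])
E
python3 - <<'E'
from h import *
s=get_state();print({k:np.round(v,3) for k,v in s.items()})
for n in('side','top'):
    p,d=snap(n,'pics/%s0.png'%n)
    for o in('roll_mid','full_roll_mid','rewind_stand','tray','printer','cover','cover_bar','vial','carton'):
        if n=='side' and o in('carton','vial','tray'):continue
        r=boxes_of(o,n)
        print(n,o,[(round(x['score'],2),cam2w(n,x['position']).round(3)) for x in r[:3]])
    m={}
    for o in('roll_mid','full_roll_mid','tray','cover_bar','printer'):
        r=cut_out(o,n)
        if r: 
            k=r[0]['mask'];m[o]=k;C=cloud(n,k,d);v,u=np.nonzero(k);print(n,o,'px',u.mean().round(),v.mean().round(),'pts',len(C),np.percentile(C,[2,50,98],axis=0).round(3).tolist() if len(C) else '')
    np.savez('/tmp/m_%s.npz'%n,**m)
print(get_state()['time_s'])
E
```

```text
pics
{'time_s': np.float64(0.0), 'joints': array([ 8.3829e+01,  2.0590e+01,  6.3200e-01, -2.2000e-02, -7.0136e+01,
       -1.6508e+01]), 'qd': array([-0.047, -0.004, -0.052,  0.023, -0.102,  0.089]), 'joint_torque': array([-1.0000e-03, -5.8274e+01,  2.9304e+01,  6.9970e+00,  7.0000e-03,
       -0.0000e+00]), 'tcp_pos': array([0.26 , 0.622, 0.226]), 'eef_rot': array([ 1.79904e+02, -7.00000e-03, -2.26860e+01]), 'contact_force': array([ 0.813, -0.441, -0.183]), 'moment': array([ 0.078,  0.031, -0.001]), 'gripper_width': np.float64(0.088)}
side roll_mid [(0.67, array([ 0.611, -0.279,  0.055]))]
side full_roll_mid [(0.86, array([ 0.624, -0.112,  0.054]))]
side rewind_stand [(0.87, array([ 0.612, -0.285,  0.013])), (0.41, array([0.459, 0.38 , 0.034]))]
side printer [(0.88, array([0.618, 0.09 , 0.103]))]
side cover [(0.69, array([0.622, 0.136, 0.104]))]
side cover_bar [(0.6, array([0.627, 0.135, 0.106]))]
side roll_mid px 417.0 390.0 pts 958 [[0.594, -0.293, 0.017], [0.612, -0.281, 0.055], [0.64, -0.247, 0.061]]
side full_roll_mid px 393.0 309.0 pts 2494 [[0.581, -0.146, 0.018], [0.622, -0.
[... 616 characters left out ...]
147, 0.107]))]
top cover [(0.69, array([0.623, 0.147, 0.108])), (0.48, array([ 0.623, -0.098,  0.057]))]
top cover_bar [(0.86, array([0.624, 0.147, 0.111]))]
top vial []
top carton [(0.88, array([0.453, 0.401, 0.03 ])), (0.2, array([ 0.431, -0.135,  0.004]))]
top roll_mid px 461.0 218.0 pts 442 [[0.593, -0.301, 0.012], [0.613, -0.262, 0.058], [0.639, -0.242, 0.077]]
top full_roll_mid px 388.0 213.0 pts 1482 [[0.578, -0.14, 0.021], [0.624, -0.093, 0.059], [0.672, -0.049, 0.064]]
top tray px 403.0 298.0 pts 4466 [[0.359, -0.218, -0.002], [0.428, -0.135, 0.004], [0.498, -0.051, 0.026]]
top printer px 284.0 211.0 pts 6215 [[0.499, 0.067, 0.037], [0.616, 0.146, 0.107], [0.709, 0.225, 0.112]]
1.35
```

```bash
python3 - <<'E'
import cv2,numpy as np
a=cv2.imread('pics/side0.png');b=cv2.imread('pics/top0.png')
cv2.imwrite('pics/sc.png',cv2.resize(a[120:440,180:580],None,fx=2,fy=1.8));cv2.imwrite('pics/tc.png',cv2.resize(b[100:400,150:550],None,fx=2,fy=2))
E
```

```text
(no output)
```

View pics/side0.png

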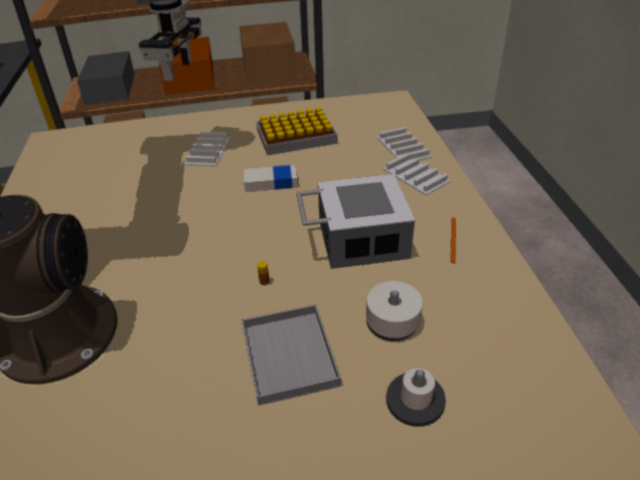

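View pics/tc.png

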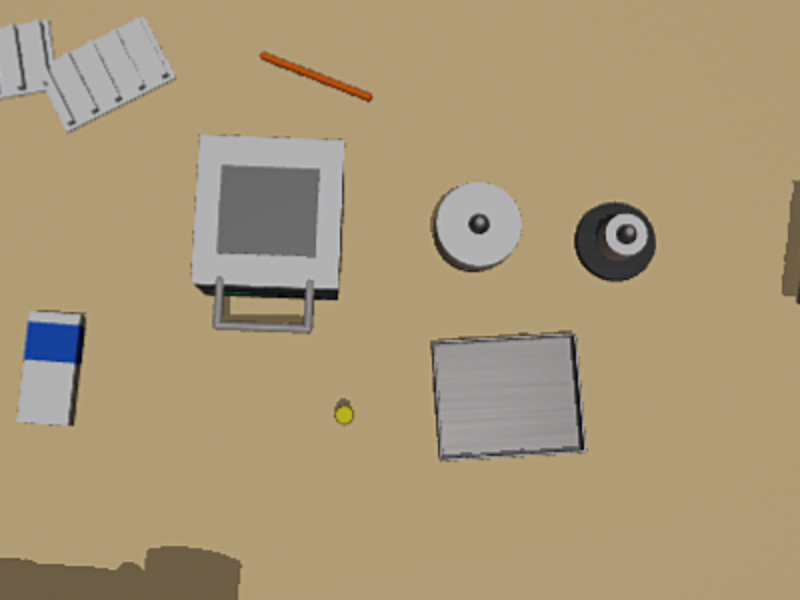

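The side picture shows the small roll at (417,390) on the near stand, the big roll at (393,310), the tray at (290,354), the vial at (263,272), and the printer at (365,220) with its bow handle at (310,207). Next I refine the poses from the saved depth.

```bash
cat > meas.py <<'E'
from h import *
def circ(P):
    A=np.c_[2*P[:,:2],np.ones(len(P))];x=np.linalg.lstsq(A,(P[:,:2]**2).sum(1),rcond=None)[0];return x[:2].round(4),np.sqrt(x[2]+x[0]**2+x[1]**2).round(4)
for n in('side','top'):
    d=np.load('/tmp/d_%s.npy'%n);C=cloud(n,np.ones_like(d,bool),d)
    near=lambda c,r:C[np.hypot(C[:,0]-c[0],C[:,1]-c[1])<r]
    for nm,c,r in(('small',(.613,-.265),.035),('full',(.623,-.1),.06)):
        P=near(c,r);T=P[(P[:,2]>.053)&(P[:,2]<.066)];h=T
        (cc,rr),a=cv2.minEnclosingCircle(T[:,:2].astype(np.float32)),T.mean(0)
        print(n,nm,'top ring enc',np.round(cc,4),round(rr,4),'mean',a.round(4),len(T))
        S=P[(P[:,2]>.066)]; print('  spindle',S.mean(0).round(4) if len(S) else '',len(S))
    P=near((.613,-.265),.06);D=P[(P[:,2]>.008)&(P[:,2]<.018)];print(n,'disc',np.round(cv2.minEnclosingCircle(D[:,:2].astype(np.float32))[0],4),np.round(cv2.minEnclosingCircle(D[:,:2].astype(np.float32))[1],4))
    T=C[(C[:,0]>.34)&(C[:,0]<.52)&(C[:,1]>-.24)&(C[:,1]<-.03)&(C[:,2]>.015)&(C[:,2]<.035)];print(n,'tray',cv2.minAreaRect(T[:,:2].astype(np.float32)))
    B=C[(C[:,0]>.42)&(C[:,0]<.56)&(C[:,1]>.04)&(C[:,1]<.26)&(C[:,2]>.085)&(C[:,2]<.13)]
    B0=B[B[:,0]<.532];xm=np.percentile(B0[:,0],3);b=B0[B0[:,0]<xm+.018]
    print(n,'bar',len(b),b.mean(0).round(4),'y',np.percentile(b[:,1],[1,99]).round(4),'x',np.percentile(b[:,0],[1,99]).round(4),'slope',np.polyfit(b[:,1],b[:,0],1)[0].round(4))
    K=C[(C[:,0]>.5)&(C[:,0]<.75)&(C[:,1]>.04)&(C[:,1]<.26)&(C[:,2]>.098)&(C[:,2]<.125)&(C[:,0]>xm+.05)];print(n,'cover',cv2.minAreaRect(K[:,:2].astype(np.float32)),'z',np.median(K[:,2]))
    V=near((.44,.06),.06);V=V[(V[:,2]>.02)];print(n,'vial',V.mean(0).round(3),len(V))
E
python3 meas.py
```

```text
side small top ring enc [ 0.6192 -0.2681] 0.0256 mean [ 0.6176 -0.2715  0.0583] 576
  spindle [ 0.6178 -0.2691  0.075 ] 101
side full top ring enc [ 0.6277 -0.0976] 0.0516 mean [ 0.628  -0.1007  0.0581] 1800
  spindle [ 0.6271 -0.0984  0.0744] 77
side disc [ 0.6191 -0.2668] 0.0495
side tray ((0.4310207962989807, -0.13559602200984955), (0.14065130054950714, 0.1738504320383072), 4.7857747077941895)
side bar 209 [0.5021 0.141  0.1071] y [0.0923 0.1993] x [0.4953 0.5128] slope 0.0146
side cover ((0.6312782168388367, 0.1450989842414856), (0.16949498653411865, 0.17168378829956055), 89.38043212890625) z 0.1070398046944637
side vial [0.406 0.052 0.039] 172
top small top ring enc [ 0.6168 -0.2663] 0.0253 mean [ 0.6157 -0.2654  0.0591] 286
  spindle [ 0.6165 -0.2637  0.0758] 47
top full top ring enc [ 0.6269 -0.0949] 0.0501 mean [ 0.6261 -0.095   0.0592] 1337
  spindle [ 0.6247 -0.0926  0.0763] 46
top disc [ 0.6176 -0.266 ] 0.049
top tray ((0.4287135899066925, -0.13420462608337402), (0.14034521579742432, 0.17112120985984802), 4.15390682220459)
top bar 254 [0.4996 0.1487 0.1082] y [0.0954 0.2034] x [0.4937 0.5111] slope 0.013
top cover ((0.6288363933563232, 0.1459685117006302), (0.16422195732593536, 0.17118903994560242), 88.6365966796875) z 0.1074454525224394
top vial [0.404 0.057 0.048] 65
```

Poses agree between the two cameras: small roll (0.618,-0.267), tray (0.430,-0.135), bar (0.4995,0.147,0.104), hinge x≈0.715. I now move toward the small roll.

Request:
apply_moves(
  commands=[
    {"grip":0,"slide":[0.042,0.043,0],"roll":-7.5},
    {"grip":0,"slide":[0.085,0.086,0],"roll":-15},
    {"grip":0,"slide":[0.128,0.13,0],"roll":-22.7},
    {"grip":0,"slide":[0.17,0.173,0],"roll":-22.7},
    {"grip":0,"slide":[0.212,0.216,0],"roll":-22.7},
  ],
  grip_force=20,
)

```text
time_s: 1.98
tcp_pos: [0.373, 0.34, 0.2269]
eef_rot: [-180.0, -0.0, 0.0]
contact_force: [1.0, 0.4, 1.0]
gripper_width: 0.0873
```

Request:
apply_moves(
  commands=[
    {"grip":0,"slide":[0.022,0.056,0],"roll":0},
    {"grip":0,"slide":[0.045,0.112,0],"roll":0},
    {"grip":0,"slide":[0.068,0.168,0],"roll":0},
    {"grip":0,"slide":[0.09,0.224,0],"roll":0},
    {"grip":0,"slide":[0.113,0.28,0],"roll":0},
  ],
)

```text
time_s: 2.6
tcp_pos: [0.4862, 0.06, 0.2271]
eef_rot: [-180.0, -0.1, 0.1]
contact_force: [0.3, 1.3, -0.5]
gripper_width: 0.0874
```

Request:
apply_moves(
  commands=[
    {"grip":0,"slide":[0.022,0.056,0],"roll":0},
    {"grip":0,"slide":[0.045,0.112,0],"roll":0},
    {"grip":0,"slide":[0.068,0.168,0],"roll":0},
    {"grip":0,"slide":[0.09,0.224,0],"roll":0},
    {"grip":0,"slide":[0.113,0.28,0],"roll":0},
  ],
)

```text
time_s: 3.22
tcp_pos: [0.5994, -0.2202, 0.2268]
eef_rot: [180.0, -0.0, 0.0]
contact_force: [2.2, -0.0, -0.0]
gripper_width: 0.0875
```

Request:
apply_moves(
  commands=[
    {"grip":0,"slide":[0.0186,0.0468,0],"roll":0},
    {"grip":0,"slide":[0.0186,0.0468,0.03],"roll":0},
    {"grip":0,"slide":[0.0186,0.0468,0.07],"roll":0},
    {"grip":0,"slide":[0.0186,0.0468,0.11],"roll":0},
    {"grip":0,"slide":[0.0186,0.0468,0.11],"roll":0},
  ],
)

```text
time_s: 3.85
tcp_pos: [0.6151, -0.2645, 0.1133]
eef_rot: [-179.9, 0.4, -0.0]
contact_force: [-0.4, 0.2, 0.2]
gripper_width: 0.0879
```

```bash
python3 - <<'E'
from h import *
p,d=snap('side','pics/s1.png');q,e=snap('top','pics/t1.png')
cv2.imwrite('pics/c1.png',np.hstack([cv2.resize(p[280:460,330:510],(400,400)),cv2.resize(q[150:290,390:530],(400,400))])[:,:,::-1])
print(get_state()['tcp_pos'])
E
```

```text
[ 0.61810905 -0.26525178  0.11773929]
```

View pics/c1.png

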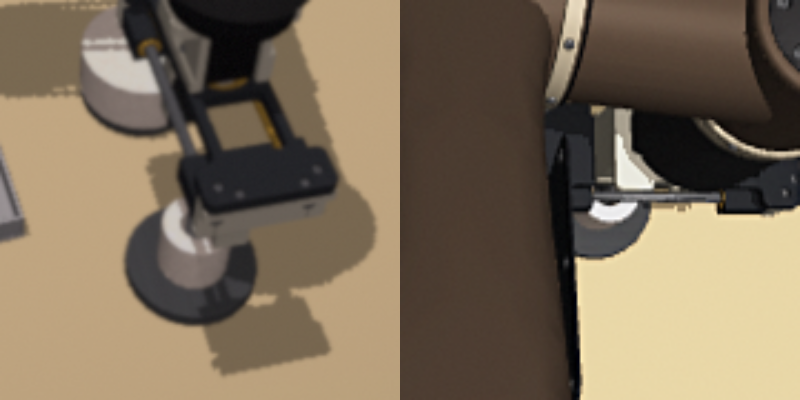

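```bash
python3 - <<'E'
import cv2
a=cv2.imread('pics/s1.png');cv2.imwrite('pics/c2.png',cv2.resize(a[180:460,300:580],(600,600),interpolation=cv2.INTER_CUBIC))
E
```

```text
(no output)
```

View pics/c2.png

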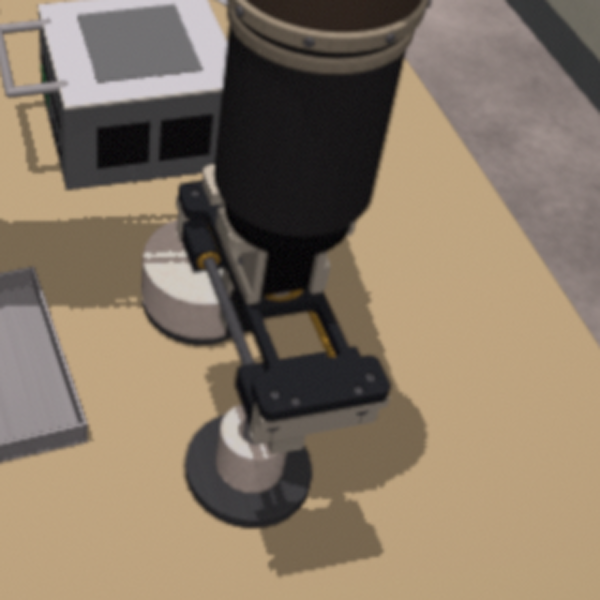

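The gripper's body runs along y and is clear of the big roll, and the roll lies under the fingers. Now descending.

Request:
apply_moves(
  commands=[
    {"grip":0,"slide":[0,0.001,0.03],"roll":0},
    {"grip":0,"slide":[0,0.001,0.055],"roll":0},
    {"grip":0,"slide":[0,0.001,0.075],"roll":0},
    {"grip":0,"slide":[0,0.001,0.091],"roll":0},
    {"grip":0,"slide":[0,0.001,0.091],"roll":0},
  ],
)

```text
time_s: 4.58
tcp_pos: [0.6175, -0.2659, 0.0257]
eef_rot: [180.0, 0.0, 0.0]
contact_force: [0.3, 0.2, 0.6]
gripper_width: 0.0876
```

Request:
apply_moves(
  commands=[
    {"grip":0.5,"slide":[0,0,0],"roll":0},
    {"grip":0.6,"slide":[0,0,0],"roll":0},
    {"grip":0.6,"slide":[0,0,0],"roll":0},
    {"grip":0.6,"slide":[0,0,0],"roll":0},
    {"grip":0.6,"slide":[0,0,0],"roll":0},
  ],
  grip_force=15,
)

```text
time_s: 5.2
tcp_pos: [0.6175, -0.266, 0.0258]
eef_rot: [180.0, -0.0, 0.0]
contact_force: [-0.7, 0.3, 1.8]
gripper_width: 0.05
```

Request:
apply_moves(
  commands=[
    {"grip":0.6,"slide":[0,0,-0.01],"roll":0},
    {"grip":0.6,"slide":[0,0,-0.03],"roll":0},
    {"grip":0.6,"slide":[0,0,-0.06],"roll":0},
    {"grip":0.6,"slide":[0,0,-0.09],"roll":0},
    {"grip":0.6,"slide":[0,0,-0.1],"roll":0},
  ],
)

```text
time_s: 5.82
tcp_pos: [0.6185, -0.2662, 0.1282]
eef_rot: [180.0, -0.2, 0.0]
contact_force: [0.2, -0.2, -2.1]
gripper_width: 0.0502
```

```bash
python3 - <<'E'
from h import *
p,d=snap('side','pics/s2.png')
cv2.imwrite('pics/c3.png',cv2.resize(p[240:460,300:520],(600,600))[:,:,::-1])
s=get_state();print(s['tcp_pos'],s['contact_force'],s['gripper_width'])
E
```

```text
[ 0.6184491  -0.26619439  0.12836424] [-0.41745985  0.32418101  0.06169808] 0.05026304639266201
```

View pics/c3.png

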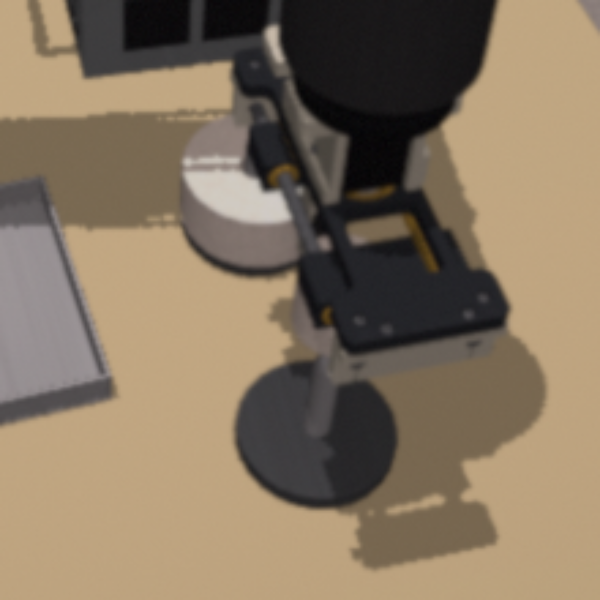

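The roll is up and off the spindle, and the bare spindle shows at (320,400) in the crop. Next it goes to the tray.

Request:
apply_moves(
  commands=[
    {"grip":0.6,"slide":[-0.025,-0.017,0],"roll":0},
    {"grip":0.6,"slide":[-0.065,-0.045,0],"roll":0},
    {"grip":0.6,"slide":[-0.11,-0.077,0],"roll":0},
    {"grip":0.6,"slide":[-0.155,-0.108,0],"roll":0},
    {"grip":0.6,"slide":[-0.188,-0.131,0],"roll":0},
  ],
)

```text
time_s: 6.5
tcp_pos: [0.4266, -0.1342, 0.1245]
eef_rot: [-180.0, 0.1, 0.0]
contact_force: [0.6, 1.5, -0.5]
gripper_width: 0.0503
```

Request:
apply_moves(
  commands=[
    {"grip":0.6,"slide":[0,0,0.02],"roll":0},
    {"grip":0.6,"slide":[0,0,0.045],"roll":0},
    {"grip":0.6,"slide":[0,0,0.07],"roll":0},
    {"grip":0.6,"slide":[0,0,0.09],"roll":0},
    {"grip":0.6,"slide":[0,0,0.098],"roll":0},
  ],
)

```text
time_s: 7.12
tcp_pos: [0.428, -0.1351, 0.026]
eef_rot: [180.0, 0.2, 0.0]
contact_force: [-0.2, -0.8, -0.4]
gripper_width: 0.0507
```

```bash
python3 - <<'E'
from h import *
p,d=snap('side','pics/s3.png')
cv2.imwrite('pics/c4.png',cv2.resize(p[220:440,200:420],(600,600))[:,:,::-1])
s=get_state();print(s['tcp_pos'],s['contact_force'],s['gripper_width'])
E
```

```text
[ 0.42801444 -0.13511937  0.02578333] [-0.05811533  0.18078169 -2.00798436] 0.05058130843324411
```

View pics/c4.png

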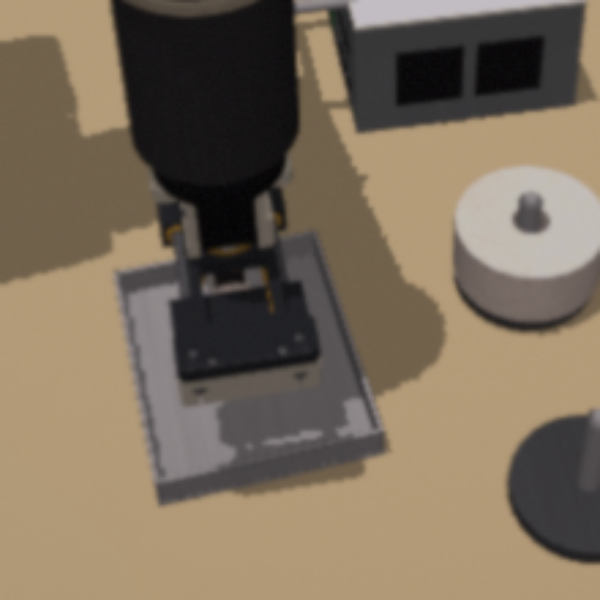

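Request:
apply_moves(
  commands=[
    {"grip":0.6,"slide":[0,0,0.002],"roll":0},
    {"grip":0.6,"slide":[0,0,0.004],"roll":0},
    {"grip":0.6,"slide":[0,0,0.006],"roll":0},
    {"grip":0.6,"slide":[0,0,0.008],"roll":0},
    {"grip":0.6,"slide":[0,0,0.0085],"roll":0},
  ],
)

```text
time_s: 7.8
tcp_pos: [0.4294, -0.135, 0.019]
eef_rot: [-180.0, -0.0, 0.0]
contact_force: [1.4, 0.1, -1.6]
gripper_width: 0.0507
```

Request:
apply_moves(
  commands=[
    {"grip":0.6,"slide":[0,0,0.0005],"roll":0},
    {"grip":0.6,"slide":[0,0,0.001],"roll":0},
    {"grip":0.6,"slide":[0,0,0.0015],"roll":0},
    {"grip":0.6,"slide":[0,0,0.0015],"roll":0},
  ],
)

```text
time_s: 8.3
tcp_pos: [0.4293, -0.135, 0.0175]
eef_rot: [180.0, 0.0, 0.0]
contact_force: [-0.6, -0.5, -0.9]
gripper_width: 0.0504
```

Request:
apply_moves(
  commands=[
    {"grip":0.6,"slide":[0,0,0.0005],"roll":0},
    {"grip":0.6,"slide":[0,0,0.001],"roll":0},
    {"grip":0.6,"slide":[0,0,0.0013],"roll":0},
    {"grip":0.6,"slide":[0,0,0.0013],"roll":0},
  ],
)

```text
time_s: 8.8
tcp_pos: [0.4293, -0.135, 0.0162]
eef_rot: [180.0, 0.0, 0.0]
contact_force: [-0.9, 0.1, -1.1]
gripper_width: 0.0507
```

Request:
apply_moves(
  commands=[
    {"grip":0.6,"slide":[0,0,0.0005],"roll":0},
    {"grip":0.6,"slide":[0,0,0.001],"roll":0},
    {"grip":0.6,"slide":[0,0,0.001],"roll":0},
  ],
)

```text
time_s: 9.18
tcp_pos: [0.4293, -0.135, 0.0152]
eef_rot: [180.0, 0.0, 0.0]
contact_force: [0.1, -0.6, -1.0]
gripper_width: 0.0508
```

Request:
apply_moves(
  commands=[
    {"grip":0.6,"slide":[0,0,0.0004],"roll":0},
    {"grip":0.6,"slide":[0,0,0.0008],"roll":0},
    {"grip":0.6,"slide":[0,0,0.0008],"roll":0},
  ],
)

```text
time_s: 9.55
tcp_pos: [0.4294, -0.135, 0.0147]
eef_rot: [180.0, -0.0, 0.0]
contact_force: [-1.8, 1.3, 4.5]
gripper_width: 0.0502
```

Request:
apply_moves(
  commands=[
    {"grip":0.6,"slide":[0,0,0.0004],"roll":0},
    {"grip":0.6,"slide":[0,0,0.0008],"roll":0},
    {"grip":0.6,"slide":[0,0,0.0008],"roll":0},
  ],
)

```text
time_s: 9.93
tcp_pos: [0.4294, -0.135, 0.0146]
eef_rot: [180.0, -0.0, 0.1]
contact_force: [-5.1, 2.3, 15.8]
gripper_width: 0.0504
```

Contact at TCP z 0.0147, as predicted. I ease off the push and open part-way.

Request:
apply_moves(
  commands=[
    {"grip":0.6,"slide":[0,0,-0.0008],"roll":0},
    {"grip":0.38,"slide":[0,0,-0.0008],"roll":0},
    {"grip":0.3,"slide":[0,0,-0.0008],"roll":0},
    {"grip":0.25,"slide":[0,0,-0.0008],"roll":0},
    {"grip":0.25,"slide":[0,0,-0.0008],"roll":0},
  ],
)

```text
time_s: 10.55
tcp_pos: [0.4294, -0.135, 0.0144]
eef_rot: [180.0, 0.0, 0.0]
contact_force: [-0.1, -0.5, -0.5]
gripper_width: 0.0655
```

Request:
apply_moves(
  commands=[
    {"grip":0.25,"slide":[0,0,-0.015],"roll":0},
    {"grip":0.25,"slide":[0,0,-0.05],"roll":0},
    {"grip":0.25,"slide":[0,0,-0.1],"roll":0},
    {"grip":0.4,"slide":[0,0,-0.15],"roll":0},
    {"grip":0.6,"slide":[0,0,-0.19],"roll":0},
  ],
)

```text
time_s: 11.18
tcp_pos: [0.4295, -0.135, 0.2067]
eef_rot: [-180.0, -0.1, 0.0]
contact_force: [0.8, 0.7, 0.2]
gripper_width: 0.0513
```

Request:
apply_moves(
  commands=[
    {"grip":0.7,"slide":[0.009,-0.035,0],"roll":10},
    {"grip":0.7,"slide":[0.018,-0.07,0],"roll":20},
    {"grip":0.7,"slide":[0.027,-0.105,0],"roll":30},
    {"grip":0.7,"slide":[0.036,-0.14,0],"roll":40},
    {"grip":0.7,"slide":[0.045,-0.175,0],"roll":50},
  ],
)

```text
time_s: 11.8
tcp_pos: [0.4744, 0.0412, 0.2045]
eef_rot: [-180.0, 0.0, -50.3]
contact_force: [0.4, -0.1, -0.6]
gripper_width: 0.0266
```

```bash
python3 - <<'E'
from h import *
p,d=snap('side','pics/s4.png')
cv2.imwrite('pics/c5.png',cv2.resize(p[120:440,180:500],(600,600))[:,:,::-1])
s=get_state();print(s['tcp_pos'],s['eef_rot'],s['joints'].round(1) if hasattr(s['joints'],'round') else s['joints'],s['gripper_width'])
for o in('tray','roll_mid','vial'):
    for x in boxes_of(o,'side')[:2]: print(o,x['score'],cam2w('side',x['position']).round(3))
P=cloud('side',np.ones_like(d,bool),d);T=P[(abs(P[:,0]-.43)<.05)&(abs(P[:,1]+.135)<.05)&(P[:,2]>.035)&(P[:,2]<.07)];print(len(T),np.percentile(T,[2,50,98],axis=0).round(3))
E
```

```text
[0.47581133 0.04388263 0.20446873] [-1.79930555e+02 -8.92201119e-03 -5.09522204e+01] [ 28.9   2.6 -25.3  -0.  -62.   10.1] 0.0262051374618291
tray 0.9 [ 0.434 -0.149  0.003]
roll_mid 0.92 [ 0.43  -0.147  0.039]
vial 0.58 [0.408 0.047 0.032]
567 [[ 0.408 -0.16   0.036]
 [ 0.431 -0.141  0.046]
 [ 0.454 -0.115  0.049]]
```

View pics/c5.png

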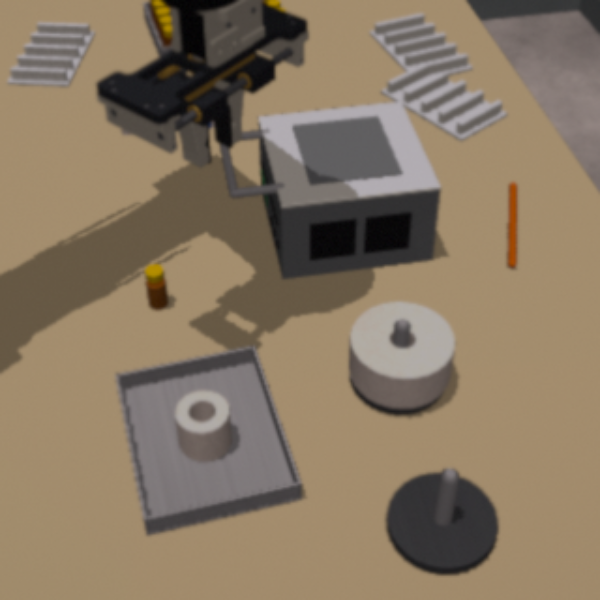

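The spent roll stands upright in the middle of the tray, at (203,425) in the crop, and everything else is undisturbed. Continuing to the handle.

Request:
apply_moves(
  commands=[
    {"grip":0.7,"slide":[-0.016,-0.022,0],"roll":10.2},
    {"grip":0.7,"slide":[-0.033,-0.044,0],"roll":20.5},
    {"grip":0.7,"slide":[-0.05,-0.066,0],"roll":30.7},
    {"grip":0.7,"slide":[-0.066,-0.088,0],"roll":41},
    {"grip":0.7,"slide":[-0.066,-0.088,0],"roll":41},
  ],
)

```text
time_s: 12.62
tcp_pos: [0.4994, 0.1474, 0.2042]
eef_rot: [180.0, -0.0, -90.9]
contact_force: [0.7, -1.3, -0.8]
gripper_width: 0.026
```

Request:
apply_moves(
  commands=[
    {"grip":0.7,"slide":[0,0,0.03],"roll":0},
    {"grip":0.7,"slide":[0,0,0.06],"roll":0},
    {"grip":0.7,"slide":[0,0,0.072],"roll":0},
    {"grip":0.7,"slide":[0,0,0.072],"roll":0},
  ],
)

```text
time_s: 13.12
tcp_pos: [0.499, 0.1462, 0.1322]
eef_rot: [179.9, -0.1, -90.9]
contact_force: [-0.2, -0.8, 0.2]
gripper_width: 0.0264
```

```bash
python3 - <<'E'
from h import *
p,d=snap('side','pics/s5.png');q,e=snap('top','pics/t5.png')
cv2.imwrite('pics/c6.png',np.hstack([cv2.resize(p[130:270,250:390],(400,400)),cv2.resize(q[170:310,210:350],(400,400))])[:,:,::-1])
s=get_state();print(s['tcp_pos'],s['eef_rot'],s['joints'],s['gripper_width'])
E
```

```text
[0.49985713 0.14701886 0.13348333] [-1.79932405e+02  2.59422993e-02 -9.09365896e+01] [ 3.80067237e+01  1.08310430e+01 -2.60502214e+01  2.79169725e-02
 -5.30498592e+01 -3.89600966e+01] 0.02623305319592466
```

View pics/c6.png

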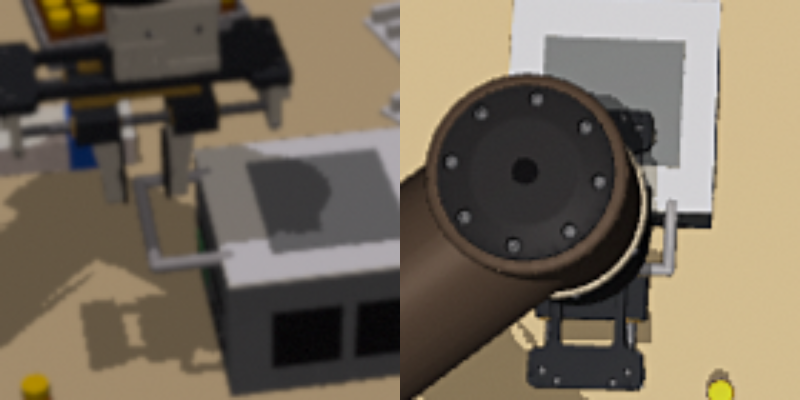

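The fingers straddle the bar, one on each side and one in the opening. Now descending.

Request:
apply_moves(
  commands=[
    {"grip":0.7,"slide":[0,0,0.015],"roll":0},
    {"grip":0.7,"slide":[0,0,0.03],"roll":0},
    {"grip":0.7,"slide":[0,0,0.04],"roll":0},
    {"grip":0.7,"slide":[0,0,0.047],"roll":0},
    {"grip":0.7,"slide":[0,0,0.047],"roll":0},
  ],
)

```text
time_s: 13.85
tcp_pos: [0.499, 0.1469, 0.0848]
eef_rot: [179.9, -0.0, -91.0]
contact_force: [-0.2, 0.1, 0.3]
gripper_width: 0.0259
```

Request:
apply_moves(
  commands=[
    {"grip":0.8,"slide":[0,0,0],"roll":0},
    {"grip":0.9,"slide":[0,0,0],"roll":0},
    {"grip":0.95,"slide":[0,0,0],"roll":0},
    {"grip":1,"slide":[0,0,0],"roll":0},
    {"grip":1,"slide":[0,0,0],"roll":0},
  ],
  grip_force=20,
)

```text
time_s: 14.48
tcp_pos: [0.4994, 0.1473, 0.0858]
eef_rot: [-180.0, 0.0, -91.0]
contact_force: [-2.3, 0.7, 2.8]
gripper_width: 0.0089
```

The fingers closed on the bar (9–10 mm). Now lifting along the hinge arc; inward is −y of the tool.

Request:
apply_moves(
  commands=[
    {"grip":1,"slide":[0,-0.0003,-0.0075],"roll":0},
    {"grip":1,"slide":[0,-0.0008,-0.015],"roll":0},
    {"grip":1,"slide":[0,-0.0026,-0.03],"roll":0},
    {"grip":1,"slide":[0,-0.0055,-0.0446],"roll":0},
    {"grip":1,"slide":[0,-0.0055,-0.0446],"roll":0},
  ],
)

```text
time_s: 15.1
tcp_pos: [0.505, 0.1471, 0.1314]
eef_rot: [-179.9, 0.0, -91.0]
contact_force: [-0.4, 0.5, -2.5]
gripper_width: 0.0093
```

```bash
python3 - <<'E'
from h import *
p,d=snap('side','pics/s6.png')
cv2.imwrite('pics/c7.png',cv2.resize(p[110:270,250:410],(500,500))[:,:,::-1])
s=get_state();print(s['tcp_pos'],s['eef_rot'],s['contact_force'],s['gripper_width'])
E
```

```text
[0.50481255 0.14705316 0.13059923] [-1.79964257e+02  4.25049342e-02 -9.09964401e+01] [ 1.30214365  0.61605201 -3.11887569] 0.009033308304704453
```

View pics/c7.png

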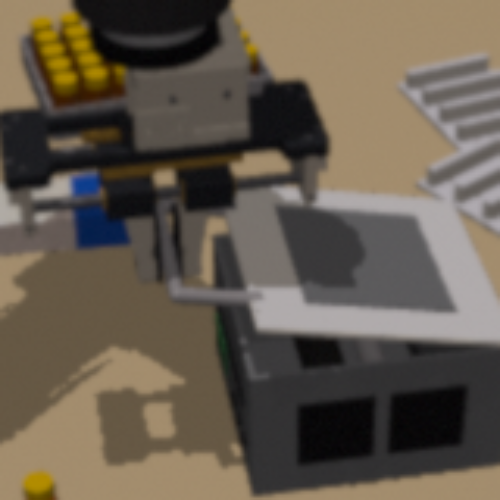

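The cover is up about 12° with the bar between the fingers. Continuing.

Request:
apply_moves(
  commands=[
    {"grip":1,"slide":[0,-0.0039,-0.0145],"roll":0},
    {"grip":1,"slide":[0,-0.0088,-0.0287],"roll":0},
    {"grip":1,"slide":[0,-0.0147,-0.0425],"roll":0},
    {"grip":1,"slide":[0,-0.0215,-0.0559],"roll":0},
    {"grip":1,"slide":[0,-0.0293,-0.0687],"roll":0},
  ],
)

```text
time_s: 15.78
tcp_pos: [0.5331, 0.1462, 0.1996]
eef_rot: [179.9, -0.0, -91.0]
contact_force: [-7.1, 2.5, 1.3]
gripper_width: 0.0091
```

Request:
apply_moves(
  commands=[
    {"grip":1,"slide":[0,-0.0086,-0.0123],"roll":0},
    {"grip":1,"slide":[0,-0.0181,-0.0239],"roll":0},
    {"grip":1,"slide":[0,-0.0283,-0.0349],"roll":0},
    {"grip":1,"slide":[0,-0.0365,-0.0427],"roll":0},
    {"grip":1,"slide":[0,-0.0451,-0.05],"roll":0},
  ],
)

```text
time_s: 16.4
tcp_pos: [0.5779, 0.1451, 0.2512]
eef_rot: [179.9, -0.0, -91.0]
contact_force: [-11.0, 1.2, 9.7]
gripper_width: 0.0091
```

Request:
apply_moves(
  commands=[
    {"grip":1,"slide":[0,0,0],"roll":0},
    {"grip":1,"slide":[0,0,0],"roll":0},
  ],
)

```text
time_s: 16.65
tcp_pos: [0.5782, 0.1451, 0.2513]
eef_rot: [180.0, -0.0, -91.0]
contact_force: [-10.8, 1.4, 12.0]
gripper_width: 0.0092
```

```bash
python3 - <<'E'
from h import *
p,d=snap('side','pics/s7.png');q,e=snap('top','pics/t7.png')
cv2.imwrite('pics/c8.png',cv2.resize(p[70:430,180:540],(600,600))[:,:,::-1])
s=get_state();print(s['tcp_pos'],s['eef_rot'],s['contact_force'],s['gripper_width'])
for n,dd in(('side',d),('top',e)):
    P=cloud(n,np.ones_like(dd,bool),dd)
    np.save('/tmp/P_%s.npy'%n,P)
    T=P[(P[:,0]>.59)&(P[:,0]<.70)&(P[:,1]>.075)&(P[:,1]<.215)&(P[:,2]>.12)&(P[:,2]<.26)]
    # RANSAC plane
    rng=np.random.default_rng(0);b=None
    for _ in range(500):
        a=T[rng.choice(len(T),3,False)];m=np.cross(a[1]-a[0],a[2]-a[0]);m/=np.linalg.norm(m)+1e-12
        k=abs((T-a[0])@m)<.004
        if b is None or k.sum()>b.sum():b=k
    I=T[b];m=np.linalg.svd(I-I.mean(0))[2][2] if len(I)<3000 else np.linalg.eigh(np.cov(I.T))[1][:,0]
    m*=np.sign(m[2]);print(n,len(T),len(I),m.round(3),'tilt',np.degrees(np.arccos(m[2])).round(2),I.mean(0).round(3))
E
```

```text
[0.57817354 0.14514703 0.25124097] [ 1.79960957e+02 -2.70424074e-02 -9.09565469e+01] [-12.08783109   1.0610416   12.76349998] 0.00918353464046313
side 1091 1069 [ 0.753 -0.024  0.658] tilt 48.85 [0.647 0.135 0.192]
top 686 682 [ 0.758 -0.052  0.65 ] tilt 49.47 [0.649 0.096 0.186]
```

View pics/c8.png

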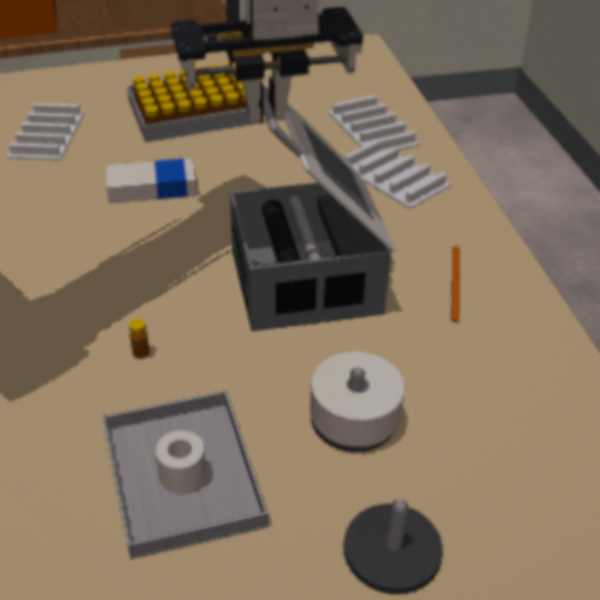

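The cover is up near 50° (48.9° and 49.5° from the plane fits). I feel about 17 N toward the hinge, so I ease the arm outward along the cover by 3 mm.

Request:
apply_moves(
  commands=[
    {"grip":1,"slide":[0,0.001,-0.0012],"roll":0},
    {"grip":1,"slide":[0,0.0019,-0.0023],"roll":0},
    {"grip":1,"slide":[0,0.0019,-0.0023],"roll":0},
    {"grip":1,"slide":[0,0.0019,-0.0023],"roll":0},
  ],
)

```text
time_s: 17.25
tcp_pos: [0.5772, 0.1453, 0.2507]
eef_rot: [180.0, -0.1, -91.0]
contact_force: [1.1, -3.1, -4.2]
gripper_width: 0.0093
```

```bash
cat > ang.py <<'E'
from h import *
import sys
p,d=snap('side','pics/s%s.png'%sys.argv[1]);q,e=snap('top','pics/t%s.png'%sys.argv[1])
cv2.imwrite('pics/cc%s.png'%sys.argv[1],np.hstack([cv2.resize(p[90:230,310:450],(400,400)),cv2.resize(q[130:290,210:370],(400,400))])[:,:,::-1])
s=get_state();print(s['tcp_pos'],s['contact_force'],s['gripper_width'])
for n,dd in(('side',d),('top',e)):
    P=cloud(n,np.ones_like(dd,bool),dd)
    # printer frame, yaw -1deg, along section
    a=np.radians(-1);xp=P[:,0]*np.cos(a)+P[:,1]*np.sin(a);yp=-P[:,0]*np.sin(a)+P[:,1]*np.cos(a)
    T=(xp>.56)&(xp<.72)&(yp>.085)&(yp<.24)&(P[:,2]>.115)&(P[:,2]<.30)
    X=np.c_[xp,P[:,2]][T];
    for _ in range(3):
        v=np.linalg.eigh(np.cov(X.T))[1][:,1];r=(X-X.mean(0))@[-v[1],v[0]];X=X[abs(r-np.median(r))<.006]
    v=np.linalg.eigh(np.cov(X.T))[1][:,1];m=X.mean(0)
    # top surface passes 8mm (approx) above hinge axis: x at z=.1
    print(n,len(X),'ang',np.degrees(np.arctan(-v[1]/v[0])).round(2),'mid',m.round(4),'rng',X.min(0).round(3),X.max(0).round(3),'rms',r.std().round(4))
E
python3 ang.py 8
```

```text
[0.57723586 0.14532179 0.25076595] [ 1.76069291 -3.49863377 -3.70712736] 0.00946844642029182
side 1427 ang 49.3 mid [0.6424 0.1944] rng [0.56  0.115] [0.711 0.298] rms 0.0013
top 839 ang 49.05 mid [0.6454 0.1873] rng [0.568 0.115] [0.71  0.274] rms 0.0014
```

View pics/cc8.png

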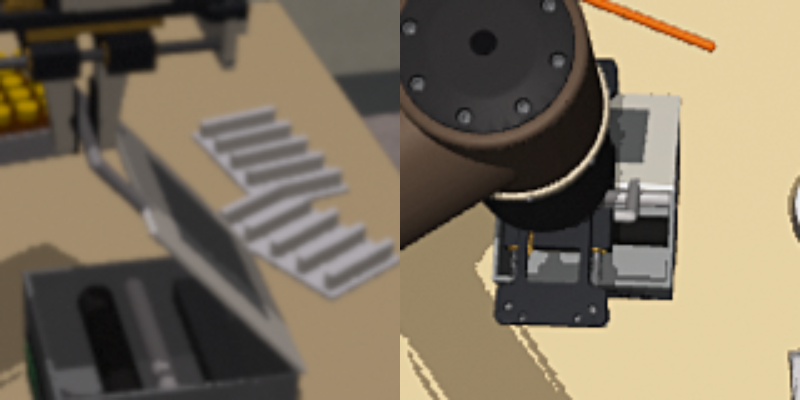

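Request:
apply_moves(
  commands=[
    {"grip":1,"slide":[0,-0.001,-0.0008],"roll":0},
    {"grip":1,"slide":[0,-0.0019,-0.0016],"roll":0},
    {"grip":1,"slide":[0,-0.0019,-0.0016],"roll":0},
    {"grip":1,"slide":[0,-0.0019,-0.0016],"roll":0},
  ],
  grip_force=25,
)

```text
time_s: 17.85
tcp_pos: [0.5792, 0.1452, 0.2524]
eef_rot: [180.0, -0.1, -91.0]
contact_force: [2.7, -5.4, -6.5]
gripper_width: 0.009
```

```bash
python3 ang.py 9;python3 ang.py 10
```

```text
[0.57914483 0.14525472 0.25235844] [ 2.70684614 -5.25228278 -4.90227345] 0.008772980774100247
side 1405 ang 49.94 mid [0.6428 0.196 ] rng [0.56  0.115] [0.711 0.299] rms 0.0014
top 819 ang 49.73 mid [0.647  0.1874] rng [0.572 0.115] [0.708 0.277] rms 0.0014
[0.57914956 0.14529564 0.2523478 ] [ 2.03580062 -4.39472684 -5.17115834] 0.008989689364312783
side 1406 ang 49.91 mid [0.6421 0.1968] rng [0.56  0.115] [0.711 0.3  ] rms 0.0013
top 823 ang 49.74 mid [0.6463 0.1882] rng [0.57  0.115] [0.71  0.275] rms 0.0014
```

Both cameras now read 49.7–49.9°. Before handing in, one hold and a last look at the other things.

Request:
apply_moves(
  commands=[
    {"grip":1,"slide":[0,0,0],"roll":0},
    {"grip":1,"slide":[0,0,0],"roll":0},
    {"grip":1,"slide":[0,0,0],"roll":0},
    {"grip":1,"slide":[0,0,0],"roll":0},
    {"grip":1,"slide":[0,0,0],"roll":0},
  ],
)

```text
time_s: 18.68
tcp_pos: [0.5791, 0.1453, 0.2523]
eef_rot: [180.0, -0.1, -91.0]
contact_force: [2.2, -4.7, -5.7]
gripper_width: 0.0088
```

```bash
python3 ang.py 11; python3 - <<'E'
from h import *
for o in('roll_mid','full_roll_mid','vial','carton'):
    for x in boxes_of(o,'side')[:1]: print(o,round(x['score'],2),cam2w('side',x['position']).round(3))
a=cv2.imread('pics/s0.png') if 0 else cv2.imread('pics/side0.png');b=cv2.imread('pics/s11.png')
cv2.imwrite('pics/fin.png',np.hstack([cv2.resize(a[100:440,180:480],(400,453)),cv2.resize(b[100:440,180:480],(400,453))]))
E
```

```text
[0.57913633 0.14526846 0.2523359 ] [ 3.19204318 -4.44382691 -4.74381943] 0.00900243468555277
side 1393 ang 49.93 mid [0.6425 0.1965] rng [0.56  0.115] [0.711 0.3  ] rms 0.0013
top 820 ang 49.7 mid [0.6466 0.1879] rng [0.57  0.115] [0.709 0.275] rms 0.0014
roll_mid 0.55 [ 0.425 -0.149  0.039]
full_roll_mid 0.63 [ 0.625 -0.113  0.054]
vial 0.77 [0.407 0.047 0.03 ]
carton 0.89 [0.454 0.382 0.032]
```

View pics/fin.png

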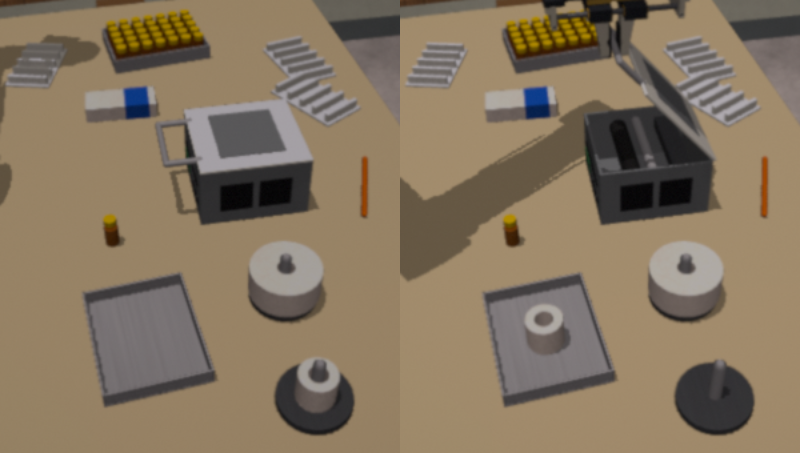

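The before and after pictures agree: the roll stands in the tray, the cover is held open, and the vial, carton and full roll have not moved.

```bash
python3 -c "
from plant import *
print(close_job())"
```

```text
the job is handed in; nothing more can be done
None
```

I lifted the spent roll off its spindle, lowered it onto the tray floor and let go. I then lifted the cover by its bow handle and handed the job in at about 19 s with the gripper still holding it at about 50°.

**Last checks**
- **Cover angle:** the side camera read 49.9° and the top camera 49.7°. Angles worked out from the arm's own position just before a last 0.6° raise spread over 48–51°, so I went by the cameras.
- **Hold:** the arm stayed still over the last 0.8 s with the bar gripped at 25 N. The wrist force was 7–8 N, somewhat more than the weight of the cover.
- **Roll:** it stands upright near the middle of the tray. It touched the floor at the expected height, and I pressed it down with up to about 16 N before easing off and letting go.
- **Other things:** the big roll, vial and carton are where they were, within measuring error.

While lifting the cover I briefly pushed about 17 N toward the hinge, then eased that off.

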